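# Put the bath cabinet back in order

## Robot

A 6-joint arm with a two-finger parallel gripper is mounted at the origin on the work surface. World frame = base frame: x ahead of the robot, y to its left, z up, the work surface at z = 0. Lengths are in mm, angles in rad, forces in N, time in s.
With the tool pointing down it reaches from about 400 to 925 mm from the base axis. Payload 12.5 kg.
Tool frame: the origin (TCP) lies midway between the tips of the shut fingers; the grasp point (between the pads) lies 19 mm behind it; z points along the fingers, y is the line along which they close (so a half turn about z gives the same grasp; the last joint's range is limited). The gripper opens to 95 mm and grips with 3 to 60 N. Pads are 20 mm wide; open, the fingers measure 119 mm over their backs; the gripper's body (75 mm by 180 mm) begins 59 mm behind the grasp point.
Start: joints at [1.161, 0.491, 1.559, -0, 1.092, -0.106], TCP at [186.951, 596.403, 214.661] pointing down, gripper open.
Joint ranges: [-3.1, 3.1], [-0.84, 2.19], [0.05, 2.79], [-1.13, 4.28], [0.06, 2.93], [-2.69, 2.69]. Speed limits (rad/s): [2.22, 2.22, 2.79, 3.14, 3.14, 3.14].

## Interface

Orientations are given as [roll, pitch, yaw] about the fixed x, y, z axes, in that order (R = Rz(yaw) Ry(pitch) Rx(roll)).
In Python, from cell import env gives the robot as it stands.
- The arm moves only by the shell command python3 -m inch 'ROWS'. ROWS is JSON, a list of rows, each a list of 7 numbers: the turn, a rotation vector about the tool's x, y, z in rad, then the shift along the tool's x, y, z in cm, then the closure, from -1 (fully open) to 1 (shut). A call has 1 to 20 rows; each row shifts and turns the commanded pose from where the row before left it, along the tool's axes as they then stand; what a row does not reach is not made up. A row lasts 1/8 s, in which the tool goes at most 62.5 mm and 10.7 degrees, less where a joint would pass 70% of its speed; a pose out of reach is approached as far as the arm can. A call with a gripper value outside its range is refused whole. The fingers move at their own pace and stop on an object; the grip force is fixed at half the most. Time passes only in rows, so rows that do not move let the fingers close. It gives the time, the measured TCP pose, the force, the opening and the grip force at its end, in the units of the state.
- env.state(): the state, without advancing time (a new reading comes with each control period).
- env.read_camera(name): name is "side" or "top" or "wrist"; returns a dict with "img" (400x640x3 uint8, red, green, blue), "depth" (400x640 float32, mm along the optical axis (not along the pixel's ray), 0 where there is no reading), "fx", "fy", "cx", "cy" (pixels), "position" and "orientation" of the camera in the world. Camera axes: x right, y down, z forward; pixel columns grow to the right and rows downward; lengths in mm; the calibration is good to about 2 mm. The wrist camera is an equidistant fisheye: a pixel r from the principal point sees the ray r / f radians off the axis. A picture is of the moment at which its call begins.
- env.job_done(): hands the job in; it is judged then, once.
Trained networks look in a picture, given as the dict that the camera call returned (one of the last four; its "shot" number tells which), for a name from the list of things; names that differ only in an ending like _2 or _b are one class to them, and where a whole thing is asked for, a point or a joint stands for the part that bears it (a point fixed in the world has none). Each returns a list of dicts, best first, with "score" (0 to 1); they miss things now and then, are a little off and sometimes report something else, mostly with a low value. They report only what shows in the picture. A call takes as long as a camera call. They do not tell look-alikes from the thing itself.
- env.find_in(picture, target): "centre" ([x, y, z] in mm, in the coordinates of the camera as it stood for that picture, good to about 4 mm: the middle of the surface that is visible of it).
- env.trace(picture, target): "mask" (400x640 bool, what is visible of it).
The state is a dict: "t": time; "joints": joint angles; "qvel": joint speeds; "tau": joint torques, N m; "eef_pos": TCP position; "tcp_rot": TCP orientation; "ft_force": force on the tool from outside, world axes, zero at the start; "moment": the same for the moment, N m; "opening": opening from 0.0 (shut) to 1.0 (fully open); "grip_force": force on a finger pad.
Only numpy, scipy, OpenCV 4.12 (cv2) and the standard library are available. Lean on these libraries where they do the work, as an engineer would, in place of code of your own. Each camera call takes 0.05 s, during which the arm holds its last target. There are 200 camera calls.

## Task

The towel bar of the small bamboo cabinet lies on the counter, in the way of the cabinet's open door. Lower the bar (do not drop it) into the two V-notched brackets on top of the cabinet so that it rests level in both notches, and push the door fully shut so that it seats on its catch. Leave the bottle, the candle and the bowl where they stand.

Things in the scene. Friction and masses are not known exactly. Their poses are not given: they have to be found in the camera images.
- cabinet: Bamboo countertop cabinet, fixed: 160 deep (x), 220 wide (y), 150 mm high, open at its front (-x); origin at the centre of its underside. Two steel V-notched brackets, 14 mm thick along y, stand on its roof at y = +75 and -75, x = +10 mm; 45-degree flanks, apex 179 mm and tips about 202 mm above the counter, 45 mm wide at the mouth.
- cradle (a point): Where the middle of the towel bar belongs: on the bar's axis when it rests in both notches, midway between the brackets, at x = +10, y = 0, z = 192 mm of the cabinet; axes as the cabinet's. The bar's y axis then lies along the cabinet's y, either way round.
- towel_bar: Brushed steel bar 18 mm in diameter with a square bamboo block at each end (28 x 28, 20 mm long), 240 mm long in all, about 0.25 kg; bare steel between the blocks 200 mm. Origin at its middle, on the axis; its y axis runs along the bar. At the start it lies on its blocks on the counter before the cabinet, axis 14 mm up.
- door (a joint): Door hinge angle, rad: 0 = shut flat on the cabinet's front, growing as it opens (1.57 = square to the front). Vertical hinge at the front edge of the cabinet's left (+y) side. It stays where it is left. A roller catch at the free edge resists from 0.09 rad; past 0.04 rad it snaps the door home. It takes about 5 N at the door's middle.
- door_hinge (a point): Point on the door's hinge axis, 75 mm above the counter, turning with the door. Door axes: -y runs along the door to its free edge, -x points out of the outer face. The bamboo panel is 15 mm thick (outer face at x = -15 mm, inner at 0), 218 mm from hinge to free edge, top edge 148 mm above the counter.
- door_knob (a point): Front centre of the door's steel knob: 24 mm in diameter, standing 23 mm out of the outer face, 187 mm from the hinge, 100 mm above the counter. Same axes as door_hinge.
- bottle: Blue bath bottle with black cap, 68 mm diameter, 170 mm high, to the right (-y) of the cabinet; origin at the centre of its underside. Leave alone.
- candle: Candle in a brass tin, 76 mm diameter, 75 mm high; origin at the centre of its underside. Leave alone.
- bowl: Small white bowl, 90 mm diameter, 35 mm high, to the left (+y) of the cabinet; origin at the centre of its underside. Leave alone.
Not all that is in view belongs to the job. There is more than one size of the towel_bar; the job needs the larger.

How it is judged:
By the outcome, as a careful person would: the job done as asked, in the order asked, and still so for the second after the job is handed in, with the robot touching nothing.
It also fails if it takes over 59 s, if anything falls off the work surface, if the arm or the gripper's body presses on something with over 40 N, if the wrist force passes 120 N, or if a joint passes its speed limit or range.

## Working session

There is one attempt and no reset: what is moved stays moved. The work goes in short steps, Python scripts to look and compute and a shell command to move; the robot and the scene stay as the last step left them, time stands still between calls to the robot, and variables do not carry over. Pictures are saved under pics/ and viewed, at most 10 in all, crops included, and the job is handed in when it is done.

```bash
mkdir -p pics; ls
cat > h.py <<'E'
import numpy as np, cv2
from scipy.spatial.transform import Rotation as R
from cell import env
np.set_printoptions(precision=1,suppress=True)
def rot(o):
    o=np.array(o,float)
    if o.shape==(3,3): return o
    if o.size==4: return R.from_quat(o).as_matrix()
    return R.from_euler('xyz',o).as_matrix()
def w(p,c): return rot(p["orientation"])@np.array(c)+np.array(p["position"])
def cloud(p,mask=None):
    d=p["depth"]; v,u=np.indices(d.shape)
    m=(d>0) if mask is None else (mask&(d>0))
    x=(u[m]-p["cx"])/p["fx"]*d[m]; y=(v[m]-p["cy"])/p["fy"]*d[m]
    return np.c_[x,y,d[m]]@rot(p["orientation"]).T+np.array(p["position"])
def save(p,n): cv2.imwrite(f"pics/{n}.png",p["img"][:,:,::-1])
E
python3 - <<'E'
from h import *
for c in ("side","top"):
    p=env.read_camera(c); save(p,c+"0"); print(c,p["position"],p["orientation"],p["fx"],p["cx"],p["cy"])
    for n in ("cabinet","towel_bar","door","door_knob","bottle","candle","bowl"):
        for f in env.find_in(p,n)[:3]: print(n,round(f["score"],2),w(p,f["centre"]))
print(env.state())
E
```

```text
pics
side [-100.4 -805.9  965.9] [-2.3 -0.  -0.7] 483.1616059237966 326.0609296978797 202.0575739580973
cabinet 0.87 [609.  -43.7  99.3]
towel_bar 0.82 [ 473.1 -239.5   16.2]
towel_bar 0.6 [ 333.7 -275.8   17.6]
towel_bar 0.56 [437.9  10.2  84.9]
door 0.62 [440.6  12.   86.4]
door_knob 0.67 [439.1  15.9  88.2]
bottle 0.86 [ 657.3 -295.5   91. ]
bottle 0.24 [ 475.3 -239.9   18.3]
candle 0.57 [ 632.8 -434.9   50.7]
bowl 0.72 [679.  158.4  20.6]
bowl 0.44 [439.5  14.2  90.4]
top [ 454.6  -42.7 1306.5] [-3.1 -0.  -1.5] 443.4781553804025 325.53718117152096 195.15272600452425
cabinet 0.83 [639.8 -67.6 153.5]
towel_bar 0.91 [ 335.6 -269.7   13.8]
door 0.64 [426.5  16.2 150.1]
door 0.38 [ 481.6 -223.5   22.6]
door_knob 0.6 [429.7  16.8 153. ]
bottle 0.9 [ 669.9 -269.1  118.3]
candle 0.88 [ 638.1 -425.9   46.1]
bowl 0.93 [669.2 139.2  16.6]
{'t': 0.8, 'joints': array([ 1.2,  0.5,  1.6,  0. ,  1.1, -0.1]), 'qvel': array([-0.,  0., -0.,  0., -0.,  0.]), 'tau': array([ -0. , -61.2, -25.8,   0.1,   0. ,  -0. ]), 'eef_pos': array([186.9, 596.4, 214.7]), 'tcp_rot': array([ 3.1, -0. ,  2.8]), 'ft_force': array([-0.1, -0.8,  1.2]), 'moment': array([ 0., -0.,  0.]), 'grip_force': 0.0, 'opening': 1.0016710715879975}
```

View pics/side0.png

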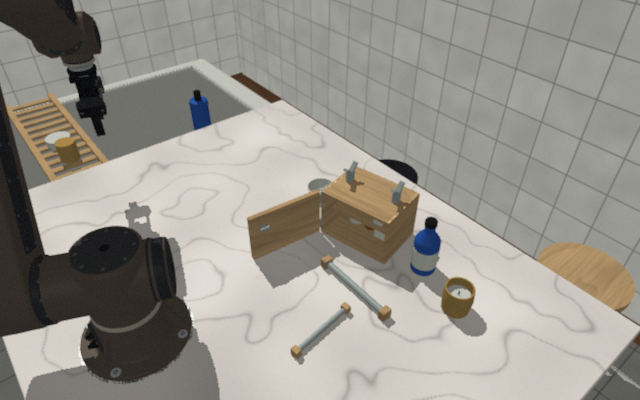

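View pics/top0.png

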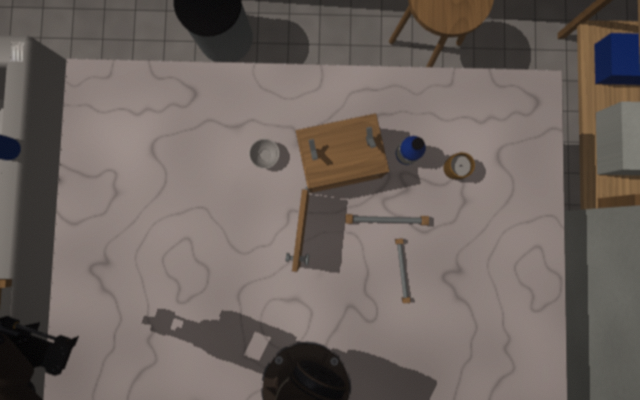

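The top view shows two bars: A at about (346–433, 220), roughly 250 mm long, and B at about (403, 240–300), roughly 175 mm long. The side view shows A at (325–388, 260–313) and B at (295–350, 305–352). A fits "the larger" and lies before the cabinet in the door's swing. I'll confirm that with one crop and measure it.

Run:
```python
from h import *
def line(P):
    c=P[:,:2].mean(0); u=np.linalg.svd(P[:,:2]-c,full_matrices=False)[2][0]
    t=(P[:,:2]-c)@u; return c+u*(t.min()+t.max())/2,u,np.ptp(t),np.degrees(np.arctan2(u[1],u[0]))
for c in ("top","side"):
    p=env.read_camera(c)
    if c=="top": T=p
    P=cloud(p)
    box=lambda x0,x1,y0,y1,z0,z1: P[(P[:,0]>x0)&(P[:,0]<x1)&(P[:,1]>y0)&(P[:,1]<y1)&(P[:,2]>z0)&(P[:,2]<z1)]
    tab=box(300,450,-200,-50,-15,15); print(c,"table z",np.median(tab[:,2]))
    for nm,b in (("barA",box(440,520,-370,-75,9,45)),("barB",box(280,425,-340,-200,9,45)),("roof",box(520,800,-220,130,146,156)),("brack",box(520,800,-220,130,165,215)),("doortop",box(300,560,-20,90,142,154)),("doorside",box(300,560,-40,90,30,135)),("bottle",box(600,720,-360,-230,120,200)),("candle",box(570,700,-500,-380,60,90)),("bowl",box(600,740,80,220,25,45))):
        if len(b)<5: print(nm,len(b)); continue
        m,u,l,a=line(b); print(nm,len(b),m,"len",round(l),"ang",a.round(1),"z",np.percentile(b[:,2],[5,50,95]))
        if nm=="roof": print("  corners",cv2.minAreaRect(b[:,:2].astype(np.float32)))
        if nm=="brack":
            s=(b[:,1]>b[:,1].mean())
            for q in (b[s],b[~s]): print("   br",q.mean(0),q.min(0),q.max(0),line(q)[2:])
    r=p["img"][110:320,240:480] if c=="top" else p["img"][150:360,240:480]
    big=cv2.resize(r,None,fx=1.65,fy=1.65,interpolation=cv2.INTER_CUBIC)
    if c=="top": keep=big
    else: cv2.imwrite("pics/crop.png",np.hstack([keep,big])[:,:,::-1])
```

```text
top table z -0.5525184695660528
barA 568 [ 482.2 -223. ] len 238 ang -90.0 z [15.3 22.  29.5]
barB 260 [ 353.4 -267.6] len 145 ang -172.3 z [11.2 15.9 21.3]
roof 4504 [652.1 -70.8] len 259 ang 107.8 z [146.7 149.5 153.1]
  corners ((640.0227661132812, -75.0040283203125), (193.0641632080078, 245.4379425048828), 13.38609504699707)
brack 247 [669.5 -81.3] len 164 ang -76.5 z [177.6 191.9 201.5]
   br [652.   -8.2 191.8] [624.5 -20.  174.9] [678.    4.1 204.4] (np.float64(52.982168476539634), np.float64(-166.8056932684869))
   br [ 686.8 -153.2  190.1] [ 660.5 -165.7  165.3] [ 712.2 -142.2  205.1] (np.float64(53.44997699619124), np.float64(-166.89718464983795))
doortop 479 [450.5  22.1] len 222 ang 174.2 z [144.  147.5 151.4]
doorside 268 [450.   16.2] len 219 ang 172.8 z [ 39.1 107.8 131.3]
bottle 257 [ 676.5 -276.5] len 48 ang -143.9 z [121.1 140.3 171.4]
candle 181 [ 639.8 -423.3] len 74 ang -69.7 z [61.3 72.2 78.2]
bowl 217 [665.9 142.1] len 88 ang 173.5 z [25.8 32.8 37.5]
side table z -1.557464036382953
barA 694 [ 479.7 -225.5] len 242 ang -89.9 z [11.6 19.8 27.1]
barB 339 [ 353.5 -
[... 176 characters left out ...]
3438, 242.06651306152344), 13.3231201171875)
brack 236 [670.8 -83.7] len 165 ang -76.8 z [168.3 185.6 199. ]
   br [653.9 -12.3 184.6] [625.9 -23.3 165.3] [676.9   1.2 200.5] (np.float64(50.14127967933691), np.float64(-164.76298970653517))
   br [ 688.3 -157.7  185. ] [ 659.7 -169.8  165.1] [ 713.1 -144.1  202. ] (np.float64(52.84250307083488), np.float64(-165.6351103267113))
doortop 358 [449.9  18.2] len 224 ang 174.5 z [142.8 146.1 149. ]
doorside 2141 [449.4  13.1] len 224 ang 174.4 z [ 35.4  84.9 130. ]
bottle 317 [ 673.1 -287.2] len 45 ang -62.0 z [121.1 142.5 168.7]
candle 312 [ 639.6 -427.2] len 76 ang -151.9 z [60.8 69.3 74.2]
bowl 90 [670.4 162.4] len 90 ang 170.8 z [25.4 29.9 35. ]
```

View pics/crop.png

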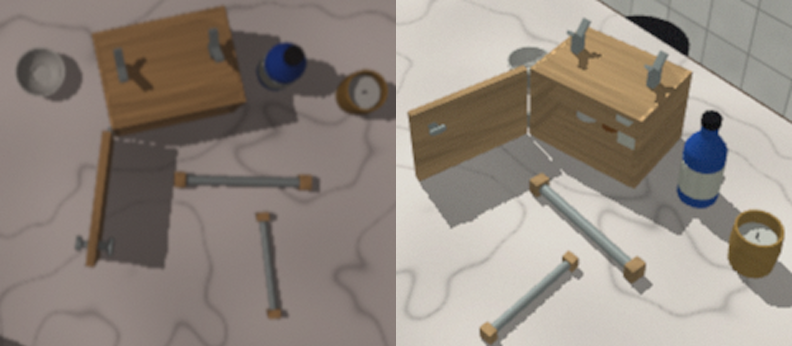

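The crop confirms A, the larger bar, at crop-left (180–312, 182): 240 mm long, midpoint about (481, −224), axis along world y. B is about 145–175 mm long and is the decoy. The cabinet is yawed about 13.3°, the cradle is near (669, −82), and the door is open about 1.9 rad. First I turn the tool.

```bash
python3 -m inch '[[0,0,0.18,0,0,-0.6,-1],[0,0,0.18,0,0,-0.6,-1],[0,0,0.18,0,0,-0.6,-1],[0,0,0.18,0,0,-0.6,-1],[0,0,0.18,0,0,-0.6,-1],[0,0,0.18,0,0,-0.6,-1],[0,0,0.18,0,0,-0.6,-1]]'; python3 -c "
from h import *
s=env.state();print([round(float(v),4) for v in (*s['eef_pos'],*s['tcp_rot'],*s['joints'])])"
```

```text
t: 1.78
eef_pos: [186.9, 596.4, 256.9]
tcp_rot: [3.142, -0.0, 1.572]
ft_force: [-0.6, 0.2, -0.1]
opening: 0.999
grip_force: 0.0
[186.9388, 596.3684, 256.8676, 3.1416, -0.0001, 1.5718, 1.1614, 0.4539, 1.5047, 0.0, 1.1828, 1.1603]
```

```bash
python3 -m inch '[[0,0,0,-3.7,4.9,0,-1],[0,0,0,-3.7,4.9,0,-1],[0,0,0,-3.7,4.9,0,-1],[0,0,0,-3.7,4.9,0,-1],[0,0,0,-3.7,4.9,0,-1],[0,0,0,-3.7,4.9,0,-1],[0,0,0,-5.9,0,0,-1],[0,0,0,-5.9,0,0,-1],[0,0,0,-5.9,0,0,-1],[0,0,0,-5.9,0,0,-1],[0,0,0,-5.9,0,0,-1],[0,0,0,-5.9,0,0,-1],[0,0,0,-5.9,0,0,-1],[0,0,0,-5.9,0,0,-1],[0,0,0,-5.9,0,0,-1],[0,0,0,-5.9,0,0,-1],[0,0,0,0,0,0,-1]]'
python3 - <<'E'
from h import *
p=env.read_camera("wrist"); save(p,"w1"); print(p["position"],p["orientation"],p["fx"])
for f in env.find_in(p,"towel_bar")[:3]: print(f["score"],w(p,f["centre"]))
t=env.trace(p,"towel_bar")
if t:
  # fisheye back-projection with depth along axis
  m=t[0]["mask"]&(p["depth"]>0); v,u=np.nonzero(m); dx=u-p["cx"];dy=v-p["cy"]; r=np.hypot(dx,dy)+1e-9; th=r/p["fx"]; z=p["depth"][m]
  P=np.c_[dx/r*np.tan(th)*z,dy/r*np.tan(th)*z,z]@rot(p["orientation"]).T+p["position"]
  P=P[P[:,2]>9]
  c=P.mean(0);uu=np.linalg.svd((P-c)[:,:2],full_matrices=False)[2][0]; q=(P-c)[:,:2]@uu
  print(c,uu,np.ptp(q),c[:2]+uu*(q.min()+q.max())/2,np.percentile(P[:,2],[5,50,95]), len(P))
E
```

```text
t: 3.9
eef_pos: [486.3, -216.9, 256.3]
tcp_rot: [3.142, 0.0, 1.573]
ft_force: [-0.9, 0.5, -0.1]
opening: 1.001
grip_force: 0.0
[ 486.7 -139.9  425.7] [2.9 0.  0. ] 309.70691628693146
0.95 [ 357.  -266.2   19.1]
0.69 [ 487.4 -203.4   25.4]
[ 484.9 -213.2   22. ] [ 0. -1.] 239.4259603225408 [ 484.9 -221.8] [15.9 21.7 27.9] 2446
```

View pics/w1.png

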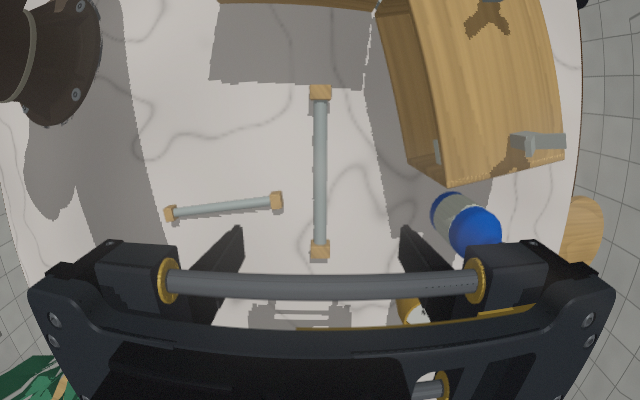

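The wrist picture shows bar A upright at column 320, rows 85–255, centred between the fingers (columns 230–420). Three views agree on x ≈ 482–485, y ≈ −223 and top at about 22 mm, which matches the axis at 14 mm. Descending to grasp.

```bash
python3 -m inch '[[0,0,0,-0.6,-0.25,4.5,-1],[0,0,0,0,0,4.5,-1],[0,0,0,0,0,4.5,-1],[0,0,0,0,0,4.5,-1],[0,0,0,0,0,4,-1],[0,0,0,0,0,2,-1],[0,0,0,0,0,1,-1],[0,0,0,0,0,0,-1],[0,0,0,0,0,0,-1]]'
```

```text
t: 5.18
eef_pos: [484.7, -219.4, 7.5]
tcp_rot: [3.14, 0.001, 1.578]
ft_force: [-0.2, -0.8, -0.1]
opening: 1.002
grip_force: 0.0
```

```bash
python3 -m inch '[[0,0,0,-0.3,0,0.45,-1],[0,0,0,0,0,0,-1],[0,0,0,0,0,0,1],[0,0,0,0,0,0,1],[0,0,0,0,0,0,1],[0,0,0,0,0,0,1],[0,0,0,0,0,0,1],[0,0,0,0,0,0,1],[0,0,0,0,0,0,1],[0,0,0,0,0,0,1]]'
```

```text
t: 6.42
eef_pos: [484.2, -222.5, 2.1]
tcp_rot: [3.142, -0.0, 1.578]
ft_force: [-0.2, 0.3, -0.4]
opening: 0.217
grip_force: 0.0
```

```bash
python3 -m inch '[[0,0,0,0,0,0,1],[0,0,0,0,0,0,1],[0,0,0,0,0,0,1]]'
```

```text
t: 6.8
eef_pos: [484.2, -222.5, 2.1]
tcp_rot: [3.141, -0.0, 1.578]
ft_force: [0.1, -0.6, -0.7]
opening: 0.183
grip_force: 30.0
```

Gripped (17.4 mm opening, 30 N). Now lift, carry and turn.

```bash
python3 -m inch '[[0,0,0,0,0,-1,1],[0,0,0,0,0,-2.5,1],[0,0,0,0,0,-4.5,1],[0,0,0,0,0,-4.5,1],[0,0,0,0,0,-4.5,1],[0,0,0,0,0,-4.5,1],[0,0,0,0,0,-3.5,1],[0,0,-0.075,2.8,3.7,0,1],[0,0,-0.075,2.8,3.7,0,1],[0,0,-0.075,2.8,3.7,0,1],[0,0,0,2.8,3.7,0,1],[0,0,0,2.0,2.7,0,1],[0,0,0,0,0,0,1],[0,0,0,0,0,0,1]]'
python3 - <<'E'
from h import *
p=env.read_camera("wrist"); save(p,"w2"); s=env.state()
print([round(float(v),3) for v in (*s['eef_pos'],*s['tcp_rot'])],p["position"],p["orientation"])
d=p["depth"];v,u=np.nonzero(d>0);dx=u-p["cx"];dy=v-p["cy"];r=np.hypot(dx,dy)+1e-9;z=d[v,u];k=np.tan(np.minimum(r/p["fx"],1.3))*z/r
P=np.c_[dx*k,dy*k,z]@rot(p["orientation"]).T+p["position"]
def rep(nm,P):
    Q=P[(P[:,2]>163)&(P[:,2]<206)&(P[:,0]>600)&(P[:,0]<735)&(P[:,1]>-190)&(P[:,1]<30)]
    for sgn,Q in (("+y",Q[Q[:,1]>-82]),("-y",Q[Q[:,1]<=-82])):
        if len(Q)<10: print(nm,sgn,len(Q)); continue
        ex=np.array([np.cos(.233),np.sin(.233)]);ey=np.array([-ex[1],ex[0]])
        a=Q[:,:2]@ex;b=Q[:,:2]@ey
        lo,hi=np.percentile(a,[2,98]);l2,h2=np.percentile(b,[2,98])
        print(nm,sgn,len(Q),"x' ",lo,hi,"y' ",l2,h2,"centre",ex*(lo+hi)/2+ey*(l2+h2)/2,"z",np.percentile(Q[:,2],[2,50,98]))
rep("wrist",P)
for c in ("top","side"):
    q=env.read_camera(c);rep(c,cloud(q))
    for f in env.find_in(q,"towel_bar")[:3]: print(c,f["score"],w(q,f["centre"]))
    if c=="side": save(q,"s2")
E
```

```text
t: 8.55
eef_pos: [638.3, -68.8, 252.2]
tcp_rot: [-3.141, -0.0, 1.803]
ft_force: [-1.3, -0.2, -1.9]
opening: 0.18
grip_force: 30.0
[638.271, -69.12, 252.278, -3.141, -0.0, 1.802] [621.6   6.2 421.6] [2.9 0.  0.2]
wrist +y 1096 x'  620.6100372493811 660.0164118736564 y'  -165.095300706105 -151.21215804546938 centre [659.5  -6. ] z [178.  189.2 200.9]
wrist -y 80 x'  619.0025873331518 625.5013555782922 y'  -315.43653747707697 -301.146806971194 centre [ 676.6 -156.3] z [186.4 191.9 194.8]
top +y 20 x'  629.5593594254276 642.7129419184614 y'  -165.1699722771765 -156.47532986878682 centre [656.1  -9.6] z [178.  181.8 189.9]
top -y 0
top 0.89 [ 336.3 -270.4   15.7]
top 0.72 [ 650.6 -164.4  279.8]
side +y 119 x'  606.3950698788956 654.1211050843426 y'  -169.41210906234784 -153.3215527873958 centre [650.5 -11.5] z [163.3 184.4 200.3]
side -y 130 x'  606.93518570564 655.8012287083487 y'  -319.03610955079165 -304.0127467975277 centre [ 686.2 -157.3] z [165.2 185.2 199.4]
side 0.85 [ 333.3 -276.4   14.4]
side 0.57 [ 637.2 -117.6  264.9]
```

View pics/w2.png

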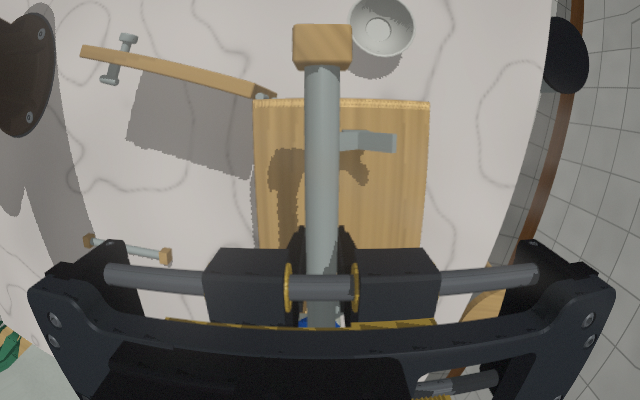

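The wrist view shows the bar (column 322) left of the +y bracket's notch, whose visible part is at columns 340–395, row 140. I need about +27 mm along tool y and −20 mm along tool x. After that the bracket tips should show symmetrically either side of the bar.

```bash
python3 -m inch '[[0,0,0,-1.0,1.4,0,1],[0,0,0,-0.96,1.35,0,1],[0,0,0,0,0,0,1],[0,0,0,0,0,0,1]]'
python3 - <<'E'
from h import *
ex=np.array([np.cos(.233),np.sin(.233)]);ey=np.array([-ex[1],ex[0]])
s=env.state(); e=np.array(s["eef_pos"]);print("tcp x' y'",e[:2]@ex,e[:2]@ey,e[2],s['tcp_rot'][2])
p=env.read_camera("wrist"); save(p,"w3")
d=p["depth"];v,u=np.nonzero(d>0);dx=u-p["cx"];dy=v-p["cy"];r=np.hypot(dx,dy)+1e-9;z=d[v,u];k=np.tan(np.minimum(r/p["fx"],1.3))*z/r
P=np.c_[dx*k,dy*k,z]@rot(p["orientation"]).T+p["position"]
for nm,P,z0,z1 in (("wrist",P,165,206),("wrist bar",P,250,285),("wrist roof",P,144,155),("side bar",cloud(env.read_camera("side")),245,290),("top bar",cloud(env.read_camera("top")),255,285)):
    a=P[:,:2]@ex;b=P[:,:2]@ey
    if "bar" in nm:m=(abs(a-632)<11)&(abs(b+234)<100)&(abs(b+234)>45)&(P[:,2]>z0)&(P[:,2]<z1)
    elif "roof" in nm:m=(abs(a-620)<150)&(abs(b+160)<35)&(P[:,2]>z0)&(P[:,2]<z1)
    else: m=(abs(a-632)<50)&(abs(b+159)<13)&(P[:,2]>z0)&(P[:,2]<z1)
    for sg in (1,-1):
        q=m&((b+234)*sg>0)
        if q.sum()>9: print(nm,sg,q.sum(),"x'",np.percentile(a[q],[1,50,99]),"y'",np.percentile(b[q],[1,99]),"z",np.percentile(P[q,2],[2,50,98]))
cv2.imwrite("pics/w3c.png",cv2.resize(p["img"][10:230,220:460],None,fx=2.5,fy=2.5)[:,:,::-1])
E
```

```text
t: 9.3
eef_pos: [669.7, -81.3, 252.0]
tcp_rot: [-3.141, -0.0, 1.803]
ft_force: [-0.1, -0.3, -3.0]
opening: 0.185
grip_force: 30.0
tcp x' y' 632.8126506482274 -233.72024741378772 252.0465929763705 1.8025342909131257
wrist 1 751 x' [608.1 647.5 661.3] y' [-164.8 -151.5] z [191.3 197.6 201.4]
wrist bar 1 3918 x' [625.3 634.1 642.7] y' [-188.4 -134.6] z [265.5 271.  273.1]
wrist bar -1 68 x' [624.6 634.1 641.7] y' [-284.3 -279.1] z [263.  269.6 272.5]
wrist roof 1 10315 x' [546.4 607.  702.8] y' [-194.4 -125.7] z [147.9 149.3 150.8]
side bar 1 106 x' [621.1 624.5 641. ] y' [-188.6 -134.3] z [253.7 265.3 277.4]
side bar -1 131 x' [621.2 625.6 636.5] y' [-332.4 -279.4] z [255.9 267.1 272.4]
top bar -1 26 x' [621.6 625.6 635.3] y' [-334.  -324.2] z [259.5 271.3 277.7]
```

View pics/w3c.png

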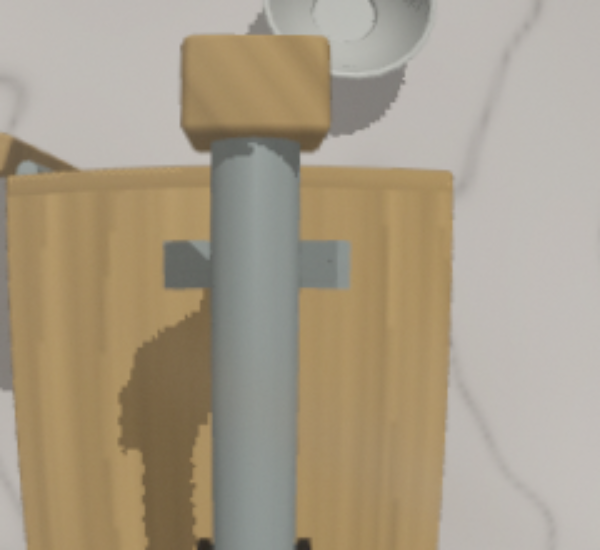

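The crop shows the bracket at columns 164–350 (centre 257) and the bar at 212–299 (centre 255.5), so they are aligned to within 1 mm. The bar's axis is at about 264 mm, so contact is expected at TCP z ≈ 180. Lowering.

```bash
python3 -m inch '[[0,0,0,0,0.05,2,1],[0,0,0,0,0,2,1],[0,0,0,0,0,1.5,1],[0,0,0,0,0,0.8,1],[0,0,0,0,0,0.4,1],[0,0,0,0,0,0.2,1],[0,0,0,0,0,0,1],[0,0,0,0,0,0,1]]'
```

```text
t: 10.45
eef_pos: [670.9, -81.1, 183.5]
tcp_rot: [3.141, 0.0, 1.803]
ft_force: [0.2, -0.0, -2.4]
opening: 0.183
grip_force: 30.0
```

```bash
python3 -m inch '[[0,0,0,0,0,0.1,1],[0,0,0,0,0,0.1,1],[0,0,0,0,0,0,1]]';python3 -m inch '[[0,0,0,0,0,0.1,1],[0,0,0,0,0,0,1]]'
```

```text
t: 10.82
eef_pos: [670.7, -81.1, 181.0]
tcp_rot: [-3.141, -0.0, 1.803]
ft_force: [0.3, 0.1, -2.2]
opening: 0.182
grip_force: 30.0
t: 11.08
eef_pos: [670.8, -81.1, 180.3]
tcp_rot: [3.141, 0.0, 1.803]
ft_force: [-0.0, 0.4, -1.2]
opening: 0.181
grip_force: 30.0
```

```bash
python3 -m inch '[[0,0,0,0,0,0.1,1],[0,0,0,0,0,0,1]]';python3 -m inch '[[0,0,0,0,0,0.1,1],[0,0,0,0,0,0,1]]'
```

```text
t: 11.32
eef_pos: [670.9, -81.1, 180.2]
tcp_rot: [3.141, 0.0, 1.803]
ft_force: [-2.3, 0.2, 5.5]
opening: 0.18
grip_force: 30.0
t: 11.58
eef_pos: [670.9, -81.2, 180.1]
tcp_rot: [3.14, 0.001, 1.803]
ft_force: [-4.6, 0.9, 11.8]
opening: 0.182
grip_force: 30.0
```

Contact is at TCP 180.1 as expected (axis 192). I'll relieve the press, open and rise.

```bash
python3 -m inch '[[0,0,0,0,-0.05,-0.12,1],[0,0,0,0,0,0,1],[0,0,0,0,0,0,0.4],[0,0,0,0,0,0,0.2],[0,0,0,0,0,0,0],[0,0,0,0,0,0,-0.2],[0,0,0,0,0,0,-0.4],[0,0,0,0,0,0,-0.4]]'; python3 -m inch '[[0,0,0,0,0,-1.5,-0.4],[0,0,0,0,0,-3,-0.4],[0,0,0,0,0,-4.5,-0.4],[0,0,0,0,0,-4.5,-0.4],[0,0,0,0,0,0,-0.4]]'
python3 - <<'E'
from h import *
ex=np.array([np.cos(.233),np.sin(.233)]);ey=np.array([-ex[1],ex[0]])
p=env.read_camera("wrist"); cv2.imwrite("pics/w4.png",p["img"][:,:,::-1])
d=p["depth"];v,u=np.nonzero(d>0);dx=u-p["cx"];dy=v-p["cy"];r=np.hypot(dx,dy)+1e-9;z=d[v,u];k=np.tan(np.minimum(r/p["fx"],1.3))*z/r
W=np.c_[dx*k,dy*k,z]@rot(p["orientation"]).T+p["position"]
q=env.read_camera("side"); save(q,"s4"); t=env.read_camera("top")
for nm,P in (("wrist",W),("side",cloud(q)),("top",cloud(t))):
    a=P[:,:2]@ex;b=P[:,:2]@ey
    for lo,hi in ((-145,-125),(-220,-175),(-295,-250),(-345,-325)):
        m=(abs(a-633)<9)&(b>lo)&(b<hi)&(P[:,2]>180)&(P[:,2]<230)
        if m.sum()>9: print(nm,(lo,hi),m.sum(),"x'",np.median(a[m]),"z top",np.percentile(P[m,2],[50,90]))
T=np.hstack([cv2.resize(q["img"][140:260,230:430],None,fx=2,fy=2),cv2.resize(t["img"][90:210,240:440],None,fx=2,fy=2)])
cv2.imwrite("pics/s4.png",T[:,:,::-1])
E
```

```text
t: 12.58
eef_pos: [670.3, -81.2, 179.3]
tcp_rot: [3.142, -0.0, 1.803]
ft_force: [-0.0, 0.6, -0.3]
opening: 0.692
grip_force: 0.0
t: 13.2
eef_pos: [671.1, -81.3, 319.4]
tcp_rot: [3.135, 0.003, 1.803]
ft_force: [0.3, 0.3, -0.1]
opening: 0.703
grip_force: 0.0
wrist (-145, -125) 406 x' 633.0322569368526 z top [200.7 205.8]
wrist (-220, -175) 799 x' 633.786940436385 z top [199.1 200.7]
wrist (-295, -250) 656 x' 634.5035300695938 z top [199.2 200.7]
side (-145, -125) 39 x' 628.6152096398382 z top [198.6 204.9]
side (-220, -175) 77 x' 627.1496101776354 z top [196.5 198.8]
side (-295, -250) 79 x' 627.8057755306287 z top [196.5 199.5]
side (-345, -325) 34 x' 629.993742087913 z top [200.6 204.6]
top (-345, -325) 12 x' 628.4397304619231 z top [204.8 209. ]
```

View pics/s4.png

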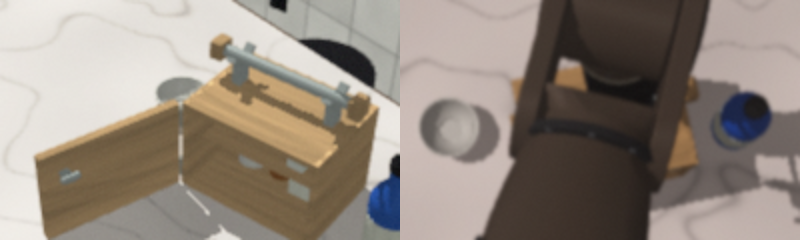

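The bar rests in both notches and is level: top at about 200 mm on both spans, and the left part of the picture shows it at (215–365, 45–105). I release well clear and go to the door's outer face. The door model says hinge ≈ (558, 6), θ ≈ 1.90, tool x along the outward normal, yaw 1.47.

```bash
python3 -m inch '[[0,0,0.167,0,0,0,1],[0,0,0.166,0,0,0,1],[0,0,0,2.4,-5.2,0,1],[0,0,0,2.4,-5.2,0,1],[0,0,0,2.4,-5.2,0,1],[0,0,0,2.4,-5.2,0,1],[0,0,0,2.4,-5.2,0,1],[0,0,0,0,0,0,1],[0,0,0,0,0,0,1]]'
python3 - <<'E'
from h import *
p=env.read_camera("wrist")
d=p["depth"];v,u=np.nonzero(d>0);dx=u-p["cx"];dy=v-p["cy"];r=np.hypot(dx,dy)+1e-9;z=d[v,u];k=np.tan(np.minimum(r/p["fx"],1.3))*z/r
W=np.c_[dx*k,dy*k,z]@rot(p["orientation"]).T+p["position"]
for nm,P in (("wrist",W),("top",cloud(env.read_camera("top"))),("side",cloud(env.read_camera("side")))):
    m=(P[:,0]>320)&(P[:,0]<545)&(P[:,1]>-15)&(P[:,1]<60)&(P[:,2]>141)&(P[:,2]<154)
    if m.sum()<20: print(nm,m.sum()); continue
    Q=P[m][:,:2]; f=np.polyfit(Q[:,0],Q[:,1],1); print(nm,m.sum(),"slope deg",np.degrees(np.arctan(f[0])),"y at 423",np.polyval(f,423),"xmin",Q[:,0].min())
E
```

```text
t: 14.48
eef_pos: [424.0, 64.3, 314.1]
tcp_rot: [-3.141, 0.0, 1.47]
ft_force: [0.3, 0.2, 0.6]
opening: -0.001
grip_force: 0.0
wrist 2249 slope deg -5.822136303310829 y at 423 27.453964282460383 xmin 341.6314937669654
top 226 slope deg -3.056961683691683 y at 423 20.99630645659587 xmin 341.3185379032017
side 367 slope deg -5.645991209150797 y at 423 20.735025828715727 xmin 340.142320344318
```

```bash
python3 -m inch '[[0,0,0,0,0,4.5,1],[0,0,0,0,0,4.5,1],[0,0,0,0,0,4.5,1],[0,0,0,0,0,4,1],[0,0,0,0,0,2.7,1],[0,0,0,0,0,0,1],[0,0,0,-1.2,0,0,1],[0,0,0,-0.8,0,0,1],[0,0,-0.12,-1.69,-0.2,0,1],[0,0,-0.12,-1.69,-0.2,0,1],[0,0,-0.12,-1.69,-0.2,0,1],[0,0,0,0,0,0,1]]'
cat > d.py <<'E'
from h import *
s=env.state();e=np.array(s["eef_pos"])[:2];y=s["tcp_rot"][2]
d=e-np.array([557.7,5.9]);print("tool coords from hinge x,y:",d@[np.cos(y),np.sin(y)],d@[np.sin(y),-np.cos(y)],"yaw",round(y,3),"theta",round((.233+np.pi-y)%(2*np.pi),3),"q",np.round(s["joints"],2))
E
python3 d.py
```

```text
t: 16.12
eef_pos: [417.0, -7.1, 113.1]
tcp_rot: [3.14, 0.001, 1.827]
ft_force: [0.2, -0.3, 0.1]
opening: 0.004
grip_force: 0.0
tool coords from hinge x,y: 23.022779342466237 -139.44478870441884 yaw 1.827 theta 1.548 q [-0.2  0.4  2.2  0.   0.6 -0.4]
```

```bash
python3 -m inch '[[0,0,-0.12,-1.69,-0.2,0,1],[0,0,-0.12,-1.69,-0.2,0,1],[0,0,-0.12,-1.69,-0.2,0,1],[0,0,-0.12,-1.69,-0.2,0,1],[0,0,-0.12,-1.69,-0.2,0,1],[0,0,-0.12,-1.69,-0.2,0,1],[0,0,-0.12,-1.69,-0.2,0,1],[0,0,-0.12,-1.69,-0.2,0,1],[0,0,-0.12,-1.69,-0.2,0,1],[0,0,-0.12,-1.69,-0.2,0,1],[0,0,0,0,0,0,1]]'; python3 d.py
python3 - <<'E'
from h import *
q=env.read_camera("side"); cv2.imwrite("pics/s5.png",cv2.resize(q["img"][120:320,230:480],None,fx=2.4,fy=2.4)[:,:,::-1])
E
```

```text
t: 17.5
eef_pos: [518.2, -130.5, 112.6]
tcp_rot: [-3.141, 0.001, 3.027]
ft_force: [-0.3, 0.2, -1.2]
opening: 0.005
grip_force: 0.0
tool coords from hinge x,y: 23.579559760514588 -140.0414065973958 yaw 3.027 theta 0.348 q [-0.4  0.5  1.9  0.   0.8 -1.8]
```

View pics/s5.png

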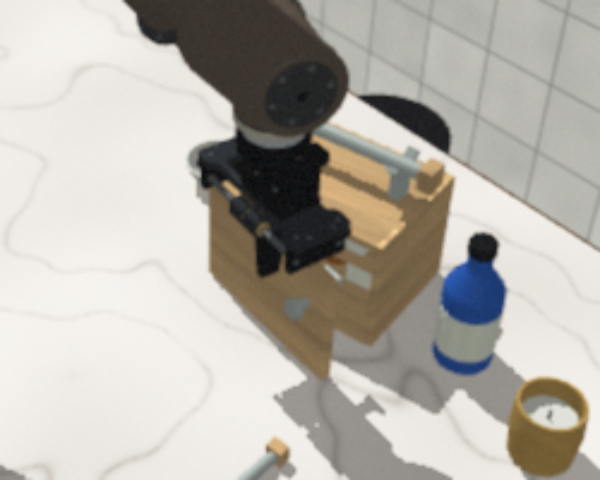

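The door follows the finger: the panel runs from (210, 200) to (330, 375) with the knob at (295, 305), and the bar is still seated. Finishing gently.

```bash
python3 -m inch '[[0,0,-0.12,-1.69,-0.2,0,1],[0,0,-0.1,-1.4,-0.2,0,1],[0,0,-0.03,-0.42,-0.07,0,1],[0,0,0,0,0,0,1]]'; python3 d.py; python3 -m inch '[[0,0,-0.03,-0.42,-0.07,0,1],[0,0,-0.02,-0.28,-0.05,0,1],[0,0,0,0,0,0,1]]'; python3 d.py
```

```text
t: 18.05
eef_pos: [551.7, -136.3, 112.4]
tcp_rot: [3.141, -0.001, -3.006]
ft_force: [-2.2, -0.8, 2.7]
opening: 0.005
grip_force: 1.4
tool coords from hinge x,y: 25.11450082649344 -140.07033593561937 yaw -3.006 theta 0.098 q [-0.4  0.5  1.8 -0.   0.8 -2.1]
t: 18.42
eef_pos: [559.9, -136.7, 112.3]
tcp_rot: [-3.141, 0.001, -2.954]
ft_force: [-0.4, -0.0, 1.2]
opening: 0.004
grip_force: 0.0
tool coords from hinge x,y: 24.46344360228736 -140.48104768320073 yaw -2.954 theta 0.045 q [-0.3  0.5  1.8  0.   0.8 -2.1]
```

```bash
python3 -m inch '[[0,0,-0.03,-0.42,-0.07,0,1],[0,0,0,0,0,0,1]]'; python3 d.py
```

```text
t: 18.68
eef_pos: [563.8, -136.6, 112.3]
tcp_rot: [3.141, -0.0, -2.923]
ft_force: [-1.2, -0.7, 0.5]
opening: 0.007
grip_force: 0.8
tool coords from hinge x,y: 24.953185579226997 -140.40292911939366 yaw -2.923 theta 0.014 q [-0.3  0.6  1.8  0.   0.8 -2.1]
```

```bash
python3 -m inch '[[0,0,0,-0.2,0,0,1],[0,0,0,0,0,0,1]]'; python3 -m inch '[[0,0,0,-0.15,0,0,1],[0,0,0,0,0,0,1]]'; python3 d.py
```

```text
t: 18.92
eef_pos: [563.9, -136.5, 112.3]
tcp_rot: [3.141, -0.004, -2.923]
ft_force: [-12.5, -4.5, 6.2]
opening: 0.006
grip_force: 6.6
t: 19.18
eef_pos: [564.0, -136.4, 112.3]
tcp_rot: [3.14, -0.007, -2.923]
ft_force: [-20.8, -7.5, 10.9]
opening: 0.004
grip_force: 11.0
tool coords from hinge x,y: 24.719951778258753 -140.30910682789744 yaw -2.923 theta 0.014 q [-0.3  0.6  1.8 -0.   0.8 -2.1]
```

The door is against its stop with the force rising and no motion. Backing off, rising and checking.

```bash
python3 -m inch '[[0,0,0,1.5,0,0,1],[0,0,0,4,0,0,1],[0,0,0,5,0,0,1],[0,0,0,4,0,-3,1],[0,0,0,3,0,-5,1],[0,0,0,0,0,-5,1],[0,0,0,0,-5,-3,1],[0,0,0,0,-5,0,1],[0,0,0,0,-5,0,1],[0,0,0,0,-5,0,1],[0,0,0,0,-5,0,1],[0,0,0,0,0,0,1]]'
python3 - <<'E'
from h import *
ex=np.array([np.cos(.233),np.sin(.233)]);ey=np.array([-ex[1],ex[0]])
q=env.read_camera("side");t=env.read_camera("top")
for nm,p in (("side",q),("top",t)):
    P=cloud(p);a=P[:,:2]@ex;b=P[:,:2]@ey
    m=(a>490)&(a<560)&(b<-125)&(b>-345)&(P[:,2]>15)&(P[:,2]<(140 if nm=="side" else 152))
    if m.sum()>20:
        front=m&(a<np.percentile(a[m],60)); f=np.polyfit(b[m],a[m],1); print(nm,m.sum(),"theta~",-f[0],"face x'",np.median(a[m]))
    for lo,hi in ((-220,-175),(-295,-250)):
        m=(abs(a-633)<9)&(b>lo)&(b<hi)&(P[:,2]>180)&(P[:,2]<230)
        if m.sum()>9: print(nm,(lo,hi),m.sum(),"x'",np.median(a[m]),"z",np.percentile(P[m,2],[50,90]))
    for n in ("bottle","candle","bowl"):
        f=env.find_in(p,n)
        if f: print(n,w(p,f[0]["centre"]))
T=np.hstack([cv2.resize(q["img"][130:330,280:480],(400,400)),cv2.resize(t["img"][90:290,240:440],(400,400))])
cv2.imwrite("pics/end.png",T[:,:,::-1])
E
```

```text
t: 20.68
eef_pos: [450.4, -420.4, 271.1]
tcp_rot: [3.142, 0.0, -2.926]
ft_force: [-1.0, 0.8, 0.5]
opening: 0.0
grip_force: 0.0
side 2355 theta~ 0.0036347553534675195 face x' 527.4193319039134
side (-220, -175) 77 x' 627.617824295217 z [195.7 199.6]
side (-295, -250) 81 x' 627.1951624905662 z [196.1 199.7]
bottle [ 656.5 -308.    44.9]
candle [ 633.1 -430.    52.6]
bowl [670.5 152.8  22.4]
top 1292 theta~ -0.015155473126597084 face x' 537.116608327779
top (-220, -175) 109 x' 631.4319362069366 z [198.9 202.6]
top (-295, -250) 111 x' 631.3164058844953 z [198.9 202.4]
bottle [ 669.8 -271.2  117.9]
candle [ 638.6 -423.1   48.9]
bowl [668.1 142.   18.9]
```

View pics/end.png

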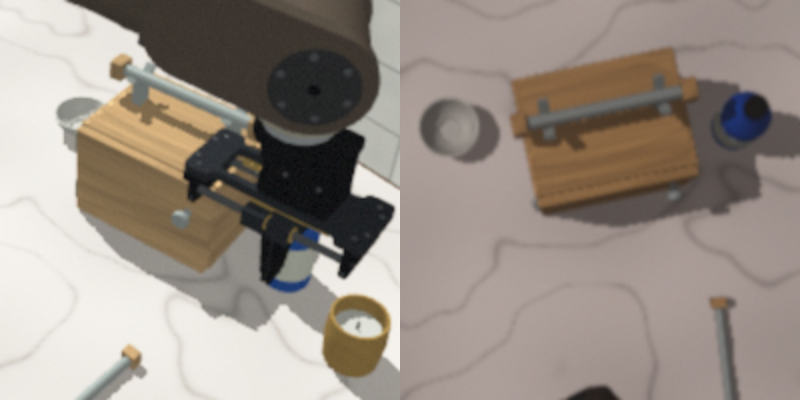

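The pictures show the door flush: face from (78, 180) to (205, 270), angle about 0.00. The bar is level in both notches (right part, 515–695, 90–125), and the bottle, candle and bowl have not moved.

```bash
python3 -c "
from cell import env
print(env.job_done())"
```

```text
the job is handed in; nothing more can be done
None
```

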